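Tip the front row of candle tins into the carton

TASK

Take the longer plywood divider from the rack and stand it on edge in the counting tray's slot, fully down, between the two rows of candle tins. Then press the tray's pedal so that the tray tips and only the front row slides off into the carton, and let the tray come back level with the divider still in its slot and the rear row standing on it. Do not touch the tins with the robot, do not shift the carton, and leave the shorter plate and the jar and spoon where they are.

Things in the scene. Friction and masses are not known exactly. Their poses are not given: they have to be found in the camera images.
- stand: Fixed dark steel stand that carries the tipping tray. Origin on the table, straight under the tray's pivot; x points horizontally towards the tray's open front edge and the carton, y to the left when looking that way, z up. Its two side uprights (y = +-112 mm) are 128 mm tall
- tray (a joint): Tilt of the tray in rad: 0 level (where a spring returns it whenever it is let go), grows as the front edge goes down, stop at 0.7. The pivot runs along the stand's y axis, 120 mm above the table, through the tray floor's upper face
- tray_slot (a point): Middle of the slot, on the tray floor's upper face and the pivot axis; turns with the tray (level: axes as the stand's). The slot runs along y at x = 0 between the rows: at each end (|y| 81 to 99 mm) a pair of posts 45 mm tall leaves a gap 14 mm wide in x, with flared ears up to 61 mm high that widen the mouth to about 30 mm. Between the posts the floor is bare
- tray_front (a point): Middle of the tray's open front edge (no rim), 80 mm ahead of the slot. Aluminium tray, floor 160 (x) x 206 (y) x 5 mm, 25 mm high rims at the rear and both sides, inner faces of the side rims at y = +-99 mm. The rows stand 45 mm ahead of and behind the slot, tins 63 mm apart. Tins slide once the tray is tilted 0.24 to 0.35 rad
- pedal (a point): Centre of the upper face of the tray's black rubber pedal pad, 60 x 60 mm, at x = +100, y = -180, z = +8 mm in the tray_slot frame (to the right of the tray when looking from its rear to its front); turns with the tray, so it goes down about 60 mm as the tilt reaches 0.65 rad. Pressing it down tips the tray, with about 5 N at the start and 10 N at 0.7 rad
- divider: The longer of two upright plywood plates standing on edge in the rack: 8 mm thick (x), 186 mm long (y), 90 mm high (z), about 110 g. Origin: centre of its lower edge. It is symmetric, so either way round fits the slot
- short_plate: The shorter plywood plate in the rack, 8 x 110 x 90 mm, too short for the tray's slot; stays in the rack. Origin: centre of its lower edge; axes as for the divider
- rack: Fixed wooden rack, base 150 x 100 mm and 12 mm thick, with two slots along its y axis at x = -40 and +40 mm, each 11 mm wide between ridges that reach 42 mm above the table and are 90 mm long; the plates stand on the base, 12 mm above the table, one per slot, either way. Origin on the table under its centre
- carton: Open cardboard carton, 160 (x) x 226 (y) mm outside, walls 5 mm thick and 50 mm high, the far one (+x) 85 mm high; stands on the table under the tray's front edge, its centre about 128 mm ahead of the stand's origin, loose, 600 g. Origin: centre of its underside
- jar: Bystander: amber glass jar, 64 mm in diameter, 100 mm tall. Origin: centre of its underside
- spoon: Bystander: wooden spoon, 200 mm long, lying on the table between tray and rack
- front_left: Filled candle tin, a plain brass cylinder 60 mm in diameter and 36 mm tall with a small paper dot on its lid, about 130 g; at the start stands level on the tray in the front row, at the left (+y). Origin: centre of its underside
- front_middle: Filled candle tin, a plain brass cylinder 60 mm in diameter and 36 mm tall with a small paper dot on its lid, about 130 g; at the start stands level on the tray in the front row, in the middle. Origin: centre of its underside
- front_right: Filled candle tin, a plain brass cylinder 60 mm in diameter and 36 mm tall with a small paper dot on its lid, about 130 g; at the start stands level on the tray in the front row, at the right (-y). Origin: centre of its underside
- rear_left: Filled candle tin, a plain brass cylinder 60 mm in diameter and 36 mm tall with a small paper dot on its lid, about 130 g; at the start stands level on the tray in the rear row, at the left (+y). Origin: centre of its underside
- rear_middle: Filled candle tin, a plain brass cylinder 60 mm in diameter and 36 mm tall with a small paper dot on its lid, about 130 g; at the start stands level on the tray in the rear row, in the middle. Origin: centre of its underside
- rear_right: Filled candle tin, a plain brass cylinder 60 mm in diameter and 36 mm tall with a small paper dot on its lid, about 130 g; at the start stands level on the tray in the rear row, at the right (-y). Origin: centre of its underside
There are look-alikes about, which are no part of the job. Leave any green look-alike of the front_middle alone.

How it is judged:
On the way, in this order (a step that is already met when the one before it is completed fails the run):
1. the divider stands fully down in the slot of the level tray, with both rows of tins still on the tray (x of divider in the frame of tray_slot between -0.006 and 0.006 m and y of divider in the frame of tray_slot between -0.01 and 0.01 m and z of divider in the frame of tray_slot between -0.004 and 0.006 m and angle between the z axis of divider and the z axis of tray_slot, either way round below 0.2 rad and angle between the y axis of divider and the y axis of tray_slot, either way round below 0.08 rad and value of joint tray below 0.05 rad and x of front_left in the frame of tray_slot between 0.02 and 0.085 m and y of front_left in the frame of tray_slot between -0.08 and 0.08 m and z of front_left in the frame of tray_slot between -0.004 and 0.008 m and x of front_middle in the frame of tray_slot between 0.02 and 0.085 m and y of front_middle in the frame of tray_slot between -0.08 and 0.08 m and z of front_middle in the frame of tray_slot between -0.004 and 0.008 m and x of front_right in the frame of tray_slot between 0.02 and 0.085 m and y of front_right in the frame of tray_slot between -0.08 and 0.08 m and z of front_right in the frame of tray_slot between -0.004 and 0.008 m and x of rear_left in the frame of tray_slot between -0.085 and -0.02 m and y of rear_left in the frame of tray_slot between -0.08 and 0.08 m and z of rear_left in the frame of tray_slot between -0.004 and 0.008 m and x of rear_middle in the frame of tray_slot between -0.085 and -0.02 m and y of rear_middle in the frame of tray_slot between -0.08 and 0.08 m and z of rear_middle in the frame of tray_slot between -0.004 and 0.008 m and x of rear_right in the frame of tray_slot between -0.085 and -0.02 m and y of rear_right in the frame of tray_slot between -0.08 and 0.08 m and z of rear_right in the frame of tray_slot between -0.004 and 0.008 m), for 0.2 s.
2. the tray is tipped by more than 0.2 rad with the divider in its slot (x of divider in the frame of tray_slot between -0.006 and 0.006 m and y of divider in the frame of tray_slot between -0.01 and 0.01 m and z of divider in the frame of tray_slot between -0.004 and 0.006 m and angle between the z axis of divider and the z axis of tray_slot, either way round below 0.2 rad and angle between the y axis of divider and the y axis of tray_slot, either way round below 0.08 rad and value of joint tray above 0.2 rad), for 0.1 s.
At the end, for the whole second after the job is handed in: The three front tins lie still inside the carton in any attitude (origins under 70 mm above its underside), the three rear ones stand still on the tray behind the slot, the divider is in the slot (6 mm along x, 10 mm along y, 6 mm off the floor, lean under 0.2 rad), tray level within 0.05 rad (x of front_left in the frame of carton between -0.08 and 0.08 m and y of front_left in the frame of carton between -0.112 and 0.112 m and z of front_left in the frame of carton between -0.002 and 0.07 m and linear speed of each of front_left, front_middle, front_right, rear_left, rear_middle, rear_right, divider below 0.03 m/s and x of front_middle in the frame of carton between -0.08 and 0.08 m and y of front_middle in the frame of carton between -0.112 and 0.112 m and z of front_middle in the frame of carton between -0.002 and 0.07 m and x of front_right in the frame of carton between -0.08 and 0.08 m and y of front_right in the frame of carton between -0.112 and 0.112 m and z of front_right in the frame of carton between -0.002 and 0.07 m and x of rear_left in the frame of tray_slot between -0.085 and -0.02 m and y of rear_left in the frame of tray_slot between -0.08 and 0.08 m and z of rear_left in the frame of tray_slot between -0.004 and 0.008 m and x of rear_middle in the frame of tray_slot between -0.085 and -0.02 m and y of rear_middle in the frame of tray_slot between -0.08 and 0.08 m and z of rear_middle in the frame of tray_slot between -0.004 and 0.008 m and x of rear_right in the frame of tray_slot between -0.085 and -0.02 m and y of rear_right in the frame of tray_slot between -0.08 and 0.08 m and z of rear_right in the frame of tray_slot between -0.004 and 0.008 m and x of divider in the frame of tray_slot between -0.006 and 0.006 m and y of divider in the frame of tray_slot between -0.01 and 0.01 m and z of divider in the frame of tray_slot between -0.004 and 0.006 m and angle between the z axis of divider and the z axis of tray_slot, either way round below 0.2 rad and angle between the y axis of divider and the y axis of tray_slot, either way round below 0.08 rad and value of joint tray below 0.05 rad); the robot touches nothing.
It fails at once if the robot touches a candle tin (over 1 N) (contact force between any of the fingers, the arm and front_left above 1 N or contact force between any of the fingers, the arm and front_middle above 1 N or contact force between any of the fingers, the arm and front_right above 1 N or contact force between any of the fingers, the arm and rear_left above 1 N or contact force between any of the fingers, the arm and rear_middle above 1 N or contact force between any of the fingers, the arm and rear_right above 1 N).
It fails at once if the carton is shifted by more than 30 mm (distance of carton from where it was at the start of the episode above 0.03 m).
It fails at once if the short plate, jar or spoon is moved by more than 30 mm (distance of any of short_plate, jar, spoon from where it was at the start of the episode above 0.03 m).
It also fails if it takes over 70 s, if anything falls off the work surface, if the arm or the gripper's body presses on something with over 40 N, if the wrist force passes 120 N, or if a joint passes its speed limit or range.

ROBOT

A 7-joint arm with a two-finger parallel gripper is mounted at the origin on the work surface. World frame = base frame: x ahead of the robot, y to its left, z up, the work surface at z = 0. Lengths are in m, angles in rad, forces in N, time in s.
With the tool pointing down it reaches from about 0.4 to 0.9 m from the base axis. Payload 5.5 kg.
Tool frame: the origin (TCP) lies midway between the tips of the shut fingers; the grasp point (between the pads) lies 19 mm behind it (manip.grip_depth is the distance from the TCP to the grasp point, in m); z points along the fingers, x is the direction in which the jaws open and shut, and the axes are right-handed (so a half turn about z gives the same grasp; the last joint's range is limited). The gripper opens to 92 mm and grips with 3 to 60 N. Pads are 19 mm wide; open, the fingers measure 130 mm over their backs; the gripper's body (75 mm by 190 mm) begins 47 mm behind the grasp point.
Start: joints at [-0.988, 0.501, -0.427, 1.55, 0.221, 1.138, -0.21], TCP at [0.204, 0.617, 0.227] pointing down, gripper open.
Joint ranges: [-2.88, 2.88], [-0.31, 2.03], [-1.54, 1.56], [0.2, 2.42], [-1.41, 4.55], [0.19, 2.02], [-2.57, 2.57]. Speed limits (rad/s): [2.57, 2.57, 3.14, 3.14, 3.14, 3.14, 3.14].

INTERFACE

Orientations are given as a unit quaternion [x, y, z, w].
In Python, from bench import manip, effector, viewer gives the robot as it stands. Calls block until the motion is done:
- manip.move_pose(position, orientation): joint-space move of the TCP to a pose.
- manip.servo_line(position, ori=None, vel=0.15): straight line of the TCP; ori=None keeps the orientation; vel is the mean speed in m/s.
- manip.movej(angles): joint-space move.
- effector.open_jaws() and effector.close(f_grip=None): open the fingers fully, or close them until they stop; f_grip is the grip in N (None keeps the last).
- manip.sleep(seconds).
- manip.solve_ik(position, orientation): joint angles nearest the present ones, or None.
- viewer.get_image(name): name is "scene" or "side" or "wrist"; returns the picture (480x640x3 uint8, red, green, blue); there is no depth.
- viewer.get_calibration(name): a dict with "vfov" (degrees; the focal length in pixels is half the picture's height over the tangent of half this angle, whatever the lens; pixels are square), "cx", "cy" (the principal point, pixels), "eye" and "attitude" of the camera in the world. Camera axes: x right, y down, z forward; pixel columns grow to the right and rows downward; lengths in m; the calibration is good to about 2 mm. A picture is of the moment at which its call begins: read the wrist's pose just before it. get_calibration takes no time and is no camera call; for the wrist camera it gives the pose at the moment of the call.
A pose or a line that the arm cannot do raises manip.PlanningError and nothing moves.
- manip.hand_in(): hands the job in, once; it reports no verdict.
Readings, each from a call of its own:
- manip.current_clock(): time.
- manip.current_q(): joint angles.
- manip.current_joint_velocities(): joint speeds.
- manip.current_tau(): joint torques, N m.
- manip.current_tool_pos(): TCP position.
- manip.current_tcp_rot(): TCP orientation.
- manip.current_force(): force on the tool from outside, world axes, zero at the start.
- manip.current_wrist_torque(): the same for the moment, N m.
- manip.current_finger_gap(): finger opening in m.
Only numpy, scipy, OpenCV 4.12 (cv2) and the standard library are available. Lean on these libraries where they do the work, as an engineer would, in place of code of your own. Each camera call takes 0.05 s, during which the arm holds its last target.

## Working session

There is one attempt and no reset: what is moved stays moved. The work goes in short steps, each a Python script; the robot and the scene stay as the last script left them, time stands still between calls to the robot, and variables do not carry over. Pictures are saved under pics/ and viewed, and the job is handed in when it is done.

```bash
mkdir -p pics; ls; cat > go.py <<'E'
from bench import manip, effector, viewer
import cv2
for n in ["scene","side","wrist"]:
    im=viewer.get_image(n); cv2.imwrite(f"pics/{n}0.png",im[:,:,::-1])
    print(n,im.shape,viewer.get_calibration(n))
print(manip.current_clock(),manip.current_tool_pos(),manip.current_tcp_rot(),manip.grip_depth)
E
python3 go.py
```

```text
pics
scene (480, 640, 3) {'vfov': 45.72152200891056, 'cx': 310.95936744757466, 'cy': 238.49114290693862, 'eye': array([1.02605125, 0.7925258 , 0.80944814]), 'attitude': array([ 0.2334185 ,  0.86336295, -0.43464964, -0.10582962])}
side (480, 640, 3) {'vfov': 43.150477100331884, 'cx': 307.40705411510095, 'cy': 241.56893743845973, 'eye': array([ 0.11694988, -0.50056741,  0.92256364]), 'attitude': array([ 0.86766349, -0.35781622,  0.12878322, -0.32022258])}
wrist (480, 640, 3) {'vfov': 58.3267379173738, 'cx': 323.6717017533476, 'cy': 234.70041020024902, 'eye': array([0.13237333, 0.64058035, 0.3845215 ]), 'attitude': array([0.80248886, 0.57970509, 0.08193961, 0.11506321])}
0.15 [0.20422001 0.61652701 0.22590539] [ 8.10673646e-01  5.85497804e-01 -6.26352266e-04  4.10893614e-04] 0.0188
```

View pics/scene0.png

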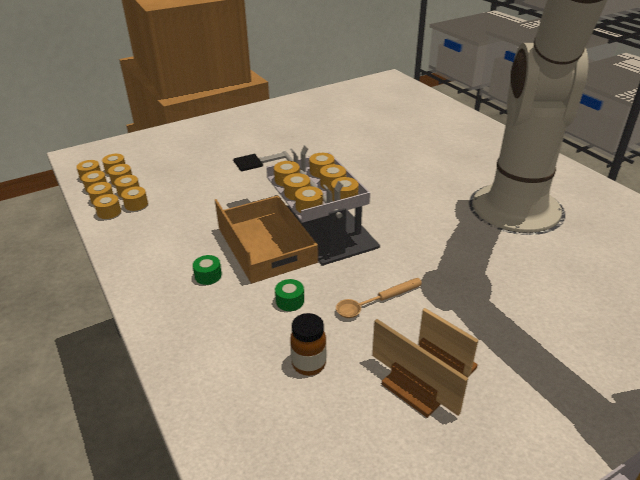

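View pics/side0.png

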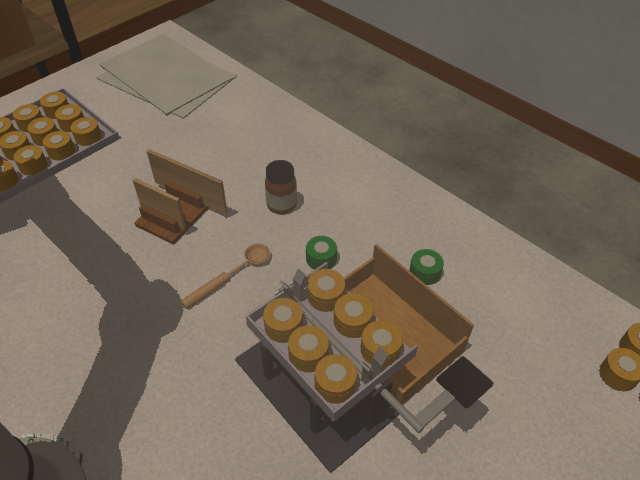

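View pics/wrist0.png

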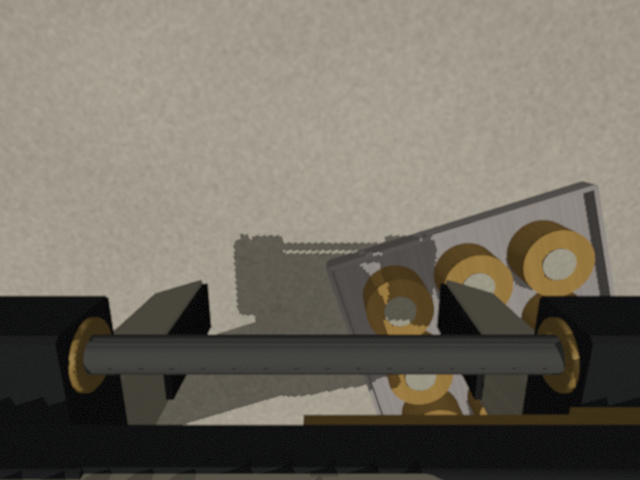

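The longer plate's top edge runs from about (374,324) to (464,378) in scene, and its nearly 190 mm face fits the divider. The shorter one behind it runs (420,313) to (476,346). The tray on its stand carries 6 tins around scene (315,180). The green tins at (207,270) and (290,295), the 8 tins at left and the second tray of tins are look-alikes. Next I'll confirm with enlarged crops.

```bash
cat > crop.py <<'E'
import cv2,sys
def crop(src,dst,x0,y0,x1,y1,s):
    im=cv2.imread(src)[y0:y1,x0:x1]; cv2.imwrite(dst,cv2.resize(im,None,fx=s,fy=s,interpolation=cv2.INTER_CUBIC))
E
python3 - <<'E'
from crop import crop
crop("pics/scene0.png","pics/c1.png",360,300,490,420,5)
crop("pics/side0.png","pics/c2.png",120,140,240,250,5)
crop("pics/scene0.png","pics/c3.png",225,135,385,235,5)
crop("pics/side0.png","pics/c4.png",235,235,500,435,3)
E
```

```text
(no output)
```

View pics/c1.png

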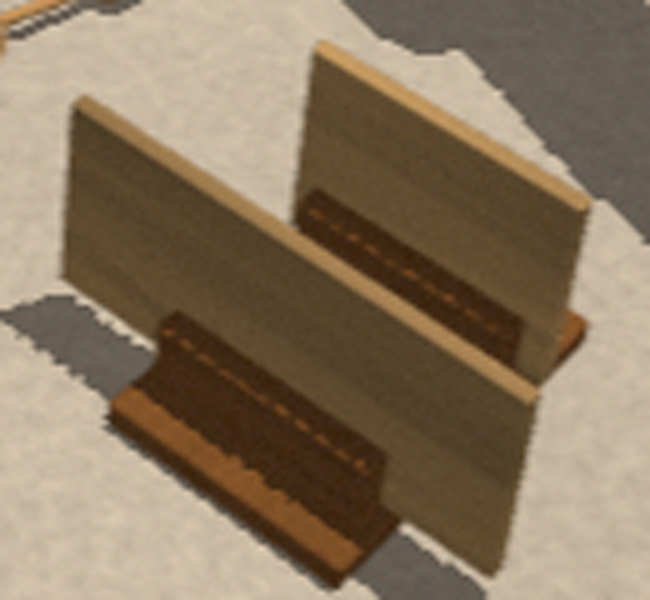

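View pics/c2.png

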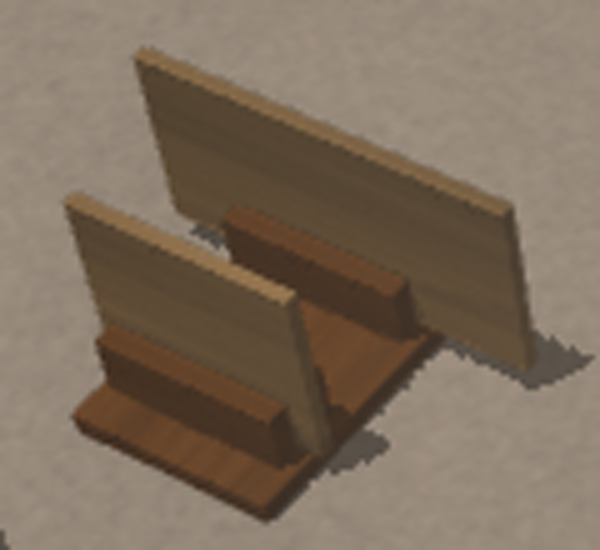

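View pics/c3.png

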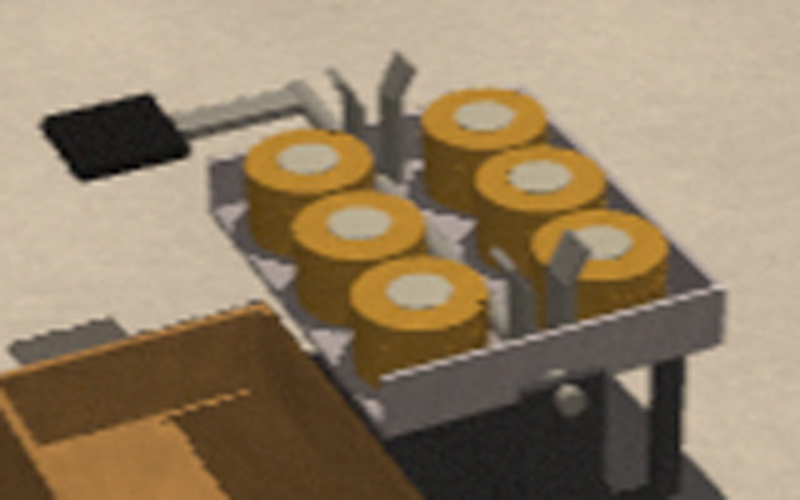

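View pics/c4.png

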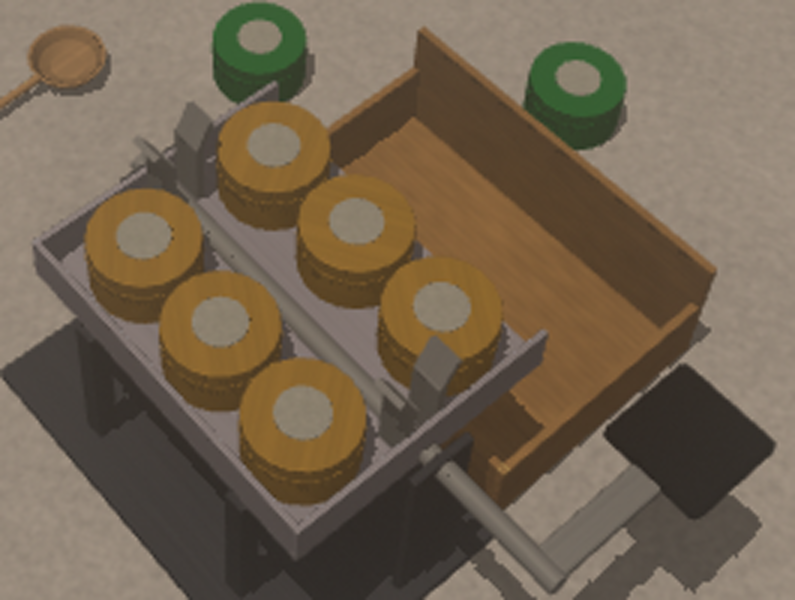

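```bash
cat > geo.py <<'E'
import numpy as np
from scipy.spatial.transform import Rotation as R
def ray(cal,p):
    f=240/np.tan(np.radians(cal["vfov"])/2)
    d=np.array([(p[0]-cal["cx"])/f,(p[1]-cal["cy"])/f,1.0])
    d=R.from_quat(cal["attitude"]).apply(d); return np.array(cal["eye"]),d/np.linalg.norm(d)
def onz(cal,p,z):
    e,d=ray(cal,p); return e+d*(z-e[2])/d[2]
def tri(c1,p1,c2,p2):
    A=np.zeros((3,3));b=np.zeros(3)
    rs=[ray(c1,p1),ray(c2,p2)]
    for e,d in rs:
        M=np.eye(3)-np.outer(d,d);A+=M;b+=M@e
    X=np.linalg.solve(A,b)
    return X,[np.linalg.norm((np.eye(3)-np.outer(d,d))@(X-e)) for e,d in rs][0]*2
def proj(cal,X):
    f=240/np.tan(np.radians(cal["vfov"])/2)
    c=R.from_quat(cal["attitude"]).inv().apply(np.asarray(X)-cal["eye"])
    return np.stack([cal["cx"]+f*c[...,0]/c[...,2],cal["cy"]+f*c[...,1]/c[...,2]],-1)
E
cat > m1.py <<'E'
from bench import viewer
from geo import *
np.set_printoptions(precision=4,suppress=True)
S=viewer.get_calibration("scene");D=viewer.get_calibration("side")
s=lambda o,k,p:(o[0]+p[0]/k,o[1]+p[1]/k)
a=lambda p:s((225,135),5,p); b=lambda p:s((235,235),3,p)
P={"FL":((420,290),(273,145)),"FM":((360,223),(357,221)),"FR":((307,158),(441,307)),
"RL":((604,241),(144,236)),"RM":((540,177),(220,321)),"RR":((484,115),(302,413)),"pedal":((115,137),(690,442))}
T={}
for n,(p,q) in P.items():
    X,e=tri(S,a(p),D,b(q)); T[n]=X; print(n,X,"gap",e, onz(S,a(p),X[2])[:2]-onz(D,b(q),X[2])[:2])
print({k:np.linalg.norm(T[i]-T[j]) for k,i,j in [("FLFM","FL","FM"),("FMFR","FM","FR"),("FMRM","FM","RM"),("RLRM","RL","RM")]})
c=np.mean([T[k] for k in ("FL","FM","FR","RL","RM","RR")],0)
ydir=np.mean([T["FL"]-T["FR"],T["RL"]-T["RR"]],0);xdir=np.mean([T[f"F{i}"]-T[f"R{i}"] for i in "LMR"],0)
yw=np.arctan2(-ydir[0],ydir[1]); xw=np.arctan2(xdir[1],xdir[0]); print("tray c",c,"yaw",yw,xw)
ri=R.from_euler("z",-yw); print("pedal in tray",ri.apply(T["pedal"]-c)+[0,0,.036])
a=lambda p:s((360,300),5,p); b=lambda p:s((120,140),5,p)
for n,ps in {"long":(((81,100),(141,49)),((536,396),(511,208))),"short":(((318,45),(69,198)),((586,205),(294,296)))}.items():
    E=[]
    for p,q in ps:
        X,e=tri(S,a(p),D,b(q));E.append(X);print(n,X,e,onz(S,a(p),.102),onz(D,b(q),.102))
    d=E[1]-E[0];print("len",np.linalg.norm(d),"mid",(E[0]+E[1])/2,"ang",np.arctan2(-d[0],d[1]))
E
python3 m1.py
```

```text
FL [ 0.5307 -0.1152  0.1566] gap 0.0035291757752016067 [-0.0028  0.0022]
FM [ 0.5262 -0.178   0.1566] gap 0.004353542464207937 [-0.0034  0.0029]
FR [ 0.5188 -0.2412  0.1565] gap 0.00275524621634326 [-0.0021  0.0019]
RL [ 0.4433 -0.1082  0.1568] gap 0.005923584033205064 [-0.0048  0.0035]
RM [ 0.4369 -0.1704  0.1563] gap 0.003733522195620885 [-0.003   0.0023]
RR [ 0.4292 -0.2328  0.1568] gap 0.003141527663412099 [-0.0025  0.002 ]
pedal [ 0.5636 -0.3632  0.1229] gap 0.003666664381474318 [-0.0028  0.0029]
{'FLFM': np.float64(0.06301058878915773), 'FMFR': np.float64(0.06358775177924629), 'FMRM': np.float64(0.08969254008707267), 'RLRM': np.float64(0.06252379322658873)}
tray c [ 0.4809 -0.1743  0.1566] yaw -0.10350669996923377 -0.08582820666075715
pedal in tray [ 0.1018 -0.1794  0.0023]
long [0.5677 0.3005 0.1587] 0.12609163585720856 [0.591  0.2289 0.102 ] [0.5476 0.4033 0.102 ]
long [0.5742 0.3324 0.0493] 0.15719752382125732 [0.544  0.4063 0.102 ] [0.595  0.2241 0.102 ]
len 0.11410739148814218 mid [0.571  0.3164 0.104 ] ang -0.20198543985521147
short [0.4907 0.2889 0.1343] 0.07621936269030426 [0.5036 0.2494 0.102 ] [0.4768 0.3505 0.102 ]
short [0.492  0.3118 0.0693] 0.09121610206572943 [0.4756 0.3546 0.102 ] [0.5065 0.2453 0.102 ]
len 0.0688971885873553 mid [0.4913 0.3003 0.1018] ang -0.05697745285416012
```

Ends were paired crosswise in that triangulation. With the plane z=0.102 the long plate has ends (0.593,0.2265) and (0.546,0.405), about 185 mm long (expected 186), centre (0.5695,0.316), yaw 0.258. The short plate comes out around 109 mm (expected 110). Tray tins give z=0.1566 (expected 0.156) with 63/90 mm spacing. Now moving over the rack for a wrist view.

```bash
cat > rob.py <<'E'
from bench import manip, effector, viewer
import cv2
from geo import *
np.set_printoptions(precision=4,suppress=True)
def q(yaw): return (R.from_euler("z",yaw)*R.from_euler("x",np.pi)).as_quat()
def shot(n,f):
    c=viewer.get_calibration(n); im=viewer.get_image(n); cv2.imwrite(f"pics/{f}.png",im[:,:,::-1]); return c
def best(pos,yaw):
    o=[]
    cur=np.array(manip.current_q())
    for y in (yaw,yaw+np.pi,yaw-np.pi):
        j=manip.solve_ik(pos,q(y))
        if j is not None:o.append((np.abs(np.array(j)-cur).max(),y,np.array(j)))
    return o
def st(): print("t",manip.current_clock(),"tcp",np.array(manip.current_tool_pos()),"F",np.array(manip.current_force()),"gap",manip.current_finger_gap())
E
python3 - <<'E'
from rob import *
for p,y in (([.5695,.3157,.24],.2575),([.481,-.174,.25],-.095),([.481,-.174,.19],-.095)):
    for b in best(p,y): print(p,b)
yaw=best([.5695,.3157,.24],.2575)[0]
yaw=min(best([.5695,.3157,.24],.2575),key=lambda b:abs(b[2][6]))[1]
manip.move_pose([.5695,.3157,.24],q(yaw)); print(yaw,manip.current_q())
print(shot("wrist","w1")); st()
E
```

```text
[0.5695, 0.3157, 0.24] (np.float64(0.5592259814628111), 0.2575, array([-0.4286,  0.4627, -0.1648,  1.5405,  0.0805,  1.145 , -0.3521]))
[0.5695, 0.3157, 0.24] (np.float64(2.764488968709734), 3.399092653589793, array([-0.0362,  0.5622, -0.7442,  1.5256,  0.3963,  1.2095,  2.5542]))
[0.5695, 0.3157, 0.24] (np.float64(2.764488968709734), -2.8840926535897933, array([-0.0362,  0.5622, -0.7442,  1.5256,  0.3963,  1.2095,  2.5542]))
[0.481, -0.174, 0.25] (np.float64(0.9223666528623037), -0.095, array([-0.0654,  0.2053,  0.4129,  1.8918, -0.0938,  1.0632,  0.2904]))
[0.481, -0.174, 0.25] (np.float64(2.1958387952544838), 3.046592653589793, array([-0.7384,  0.5127,  1.37  ,  1.9077, -0.5466,  1.1806, -2.4062]))
[0.481, -0.174, 0.25] (np.float64(2.1958387952544838), -3.2365926535897933, array([-0.7384,  0.5127,  1.37  ,  1.9077, -0.5466,  1.1806, -2.4062]))
[0.481, -0.174, 0.19] (np.float64(0.9313205155606744), -0.095, array([-0.0565,  0.2799,  0.4128,  1.9552, -0.1383,  0.9335,  0.3296]))
[0.481, -0.174, 0.19] (np.float64(2.0517499788996942), 3.046592653589793, array([-0.6938,  0.6584,  1.3631,  1.971 , -0.7224,  1.1325, -2.2621]))
[0.481, -0.174, 0.19] (np.float64(2.051749978899694), -3.2365926535897933, array([-0.6938,  0.6584,  1.3631,  1.971 , -0.7224,  1.1325, -2.2621]))
0.2575 [-0.4304  0.4628 -0.167   1.5407  0.08    1.145  -0.352 ]
{'vfov': 58.3267379173738, 'cx': 323.6717017533476, 'cy': 234.70041020024902, 'eye': array([0.5485, 0.3909, 0.3987]), 'attitude': array([0.9816, 0.1289, 0.018 , 0.1397])}
t 1.925 tcp [0.5681 0.318  0.24  ] F [-0.2682  0.1865  0.1637] gap 0.09199233422723772
```

View pics/w1.png

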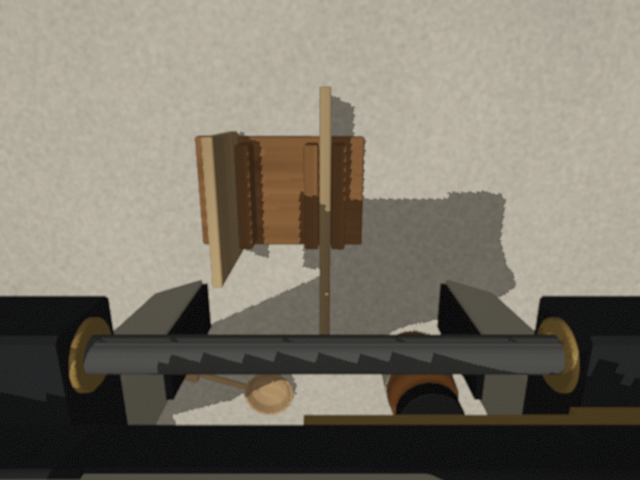

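The wrist view shows the long plate's top edge running along col 325 from (325,87) to (324,333), where it goes behind the bar. The short plate is at left, (207,138) to (218,287).

```bash
python3 - <<'E'
from rob import *
c=viewer.get_calibration("wrist");st()
im=cv2.imread("pics/w1.png").astype(int)
for r in (100,150,200,250,300): print(r,im[r,315:336].sum(1))
for p in ((325,87),(324.5,330)): print(onz(c,p,.102))
for X in ([.593,.2265,.102],[.546,.405,.102]): print(proj(c,X))
E
```

```text
t 1.925 tcp [0.5681 0.318  0.24  ] F [-0.2682  0.1865  0.1637] gap 0.09199233422723772
100 [521 516 517 490 420 386 394 405 399 402 400 398 398 389 370 329 300 299
 304 305 304]
150 [278 257 209 185 271 361 399 408 403 397 398 396 392 386 358 289 203 141
 134 138 145]
200 [155 155 138 157 264 350 394 399 393 393 391 387 387 375 334 242 154 125
 142 136 144]
250 [309 308 315 305 267 223 218 221 217 223 219 214 210 199 226 269 293 302
 295 302 300]
300 [318 318 312 300 257 221 214 215 214 209 207 203 200 195 227 273 297 301
 302 306 296]
[0.5454 0.4049 0.102 ]
[0.5908 0.2342 0.102 ]
[324.6766 339.2563]
[325.8998  87.0279]
```

```bash
python3 - <<'E'
from rob import *
y=.259
manip.servo_line([.5692,.3153,.14],q(y)); manip.sleep(.2); st()
manip.servo_line([.5692,.3153,.067],q(y),vel=.08); manip.sleep(.3); st()
effector.close(25); st()
shot("wrist","w2");shot("scene","s2")
print(manip.current_tcp_rot(),q(y))
E
```

```text
t 2.9417 tcp [0.57   0.3158 0.1414] F [ 0.4489 -0.2718  0.6691] gap 0.0917046270823474
t 4.3 tcp [0.5694 0.3154 0.0675] F [-0.3908  0.6719  0.3308] gap 0.09182872345423254
t 5.5583 tcp [0.5692 0.3153 0.067 ] F [0.0801 0.5897 0.1944] gap 0.007697873820800651
[ 0.9916  0.1291  0.     -0.    ] [0.9916 0.1291 0.     0.    ]
```

View pics/s2.png

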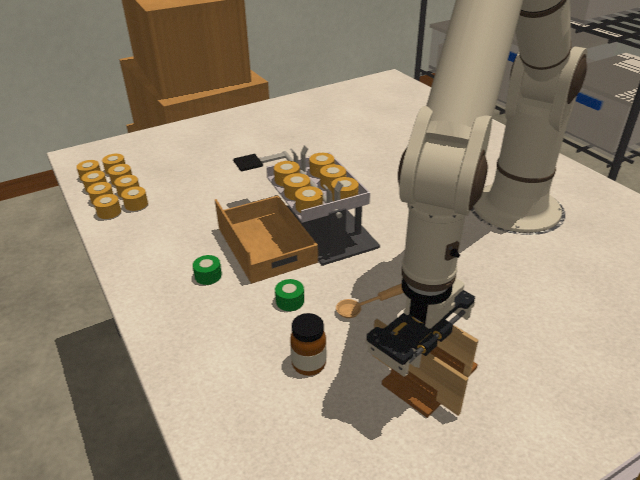

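Plate gripped (gap 7.7 mm for an 8 mm plate). Next I'll lift it, carry it high, and take a wrist view of the tray's posts from a hover.

```bash
python3 - <<'E'
from rob import *
manip.servo_line([.5692,.3153,.33],q(.259),vel=.15); st()
manip.servo_line([.475,-.255,.33],q(-.095),vel=.22); manip.sleep(.5); st()
print(shot("wrist","w3"));shot("scene","s3");shot("side","d3")
print(manip.current_tcp_rot(),q(-.095))
E
```

```text
t 7.5583 tcp [0.5688 0.315  0.3289] F [-0.2382 -0.1903 -2.4011] gap 0.007931122115390071
t 10.8333 tcp [ 0.475 -0.255  0.33 ] F [-0.2912  0.7734 -0.5382] gap 0.0075987017071956
{'vfov': 58.3267379173738, 'cx': 323.6717017533476, 'cy': 234.70041020024902, 'eye': array([ 0.482 , -0.1797,  0.4886]), 'attitude': array([ 0.9888, -0.0471, -0.0068,  0.1413])}
[ 0.9989 -0.0475  0.      0.    ] [ 0.9989 -0.0475 -0.      0.    ]
```

View pics/w3.png

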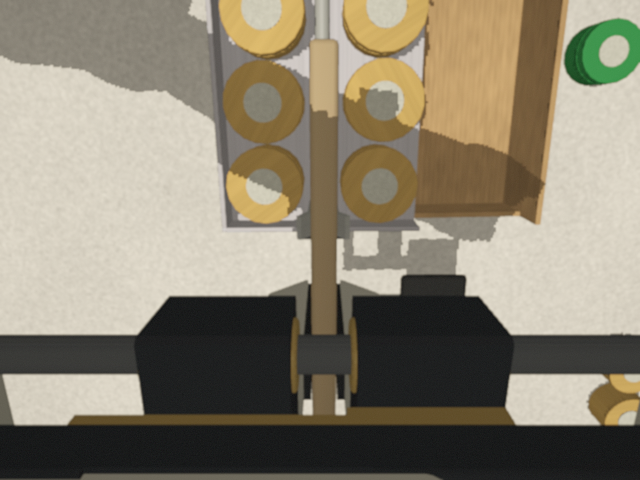

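View pics/d3.png

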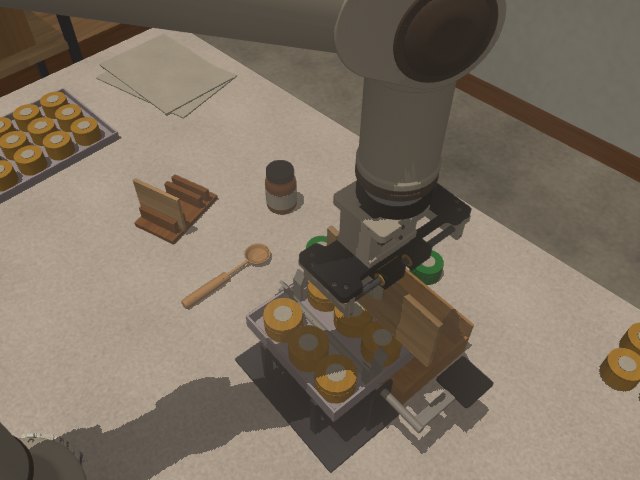

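View pics/s3.png

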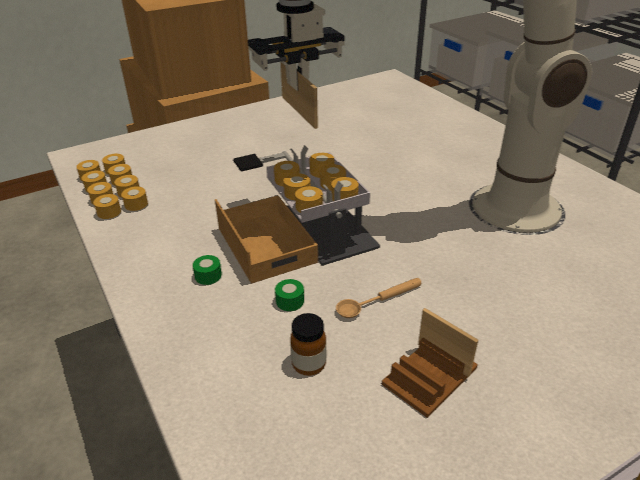

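```bash
python3 - <<'E'
from rob import *
c=viewer.get_calibration("wrist")
t=np.array([.475,-.255,0]);ri=R.from_euler("z",.095)
for n,p in dict(FL=(388,9),FM=(384,100),FR=(379,185),RL=(262,10),RM=(262,102),RR=(265,187)).items(): print(n,onz(c,p,.156))
p=onz(c,(323.5,41),.365);print("plate end",p,ri.apply(p-t))
p=onz(c,(323,300),.365)
from crop import crop
crop("pics/w3.png","pics/c5.png",195,0,445,250,3)
E
```

```text
FL [ 0.533  -0.1171  0.156 ]
FM [ 0.5268 -0.1775  0.156 ]
FR [ 0.5194 -0.2403  0.156 ]
RL [ 0.4453 -0.1094  0.156 ]
RM [ 0.437  -0.1703  0.156 ]
RR [ 0.4308 -0.2334  0.156 ]
plate end [ 0.4835 -0.1625  0.365 ] [-0.0003  0.0929  0.365 ]
```

View pics/c5.png

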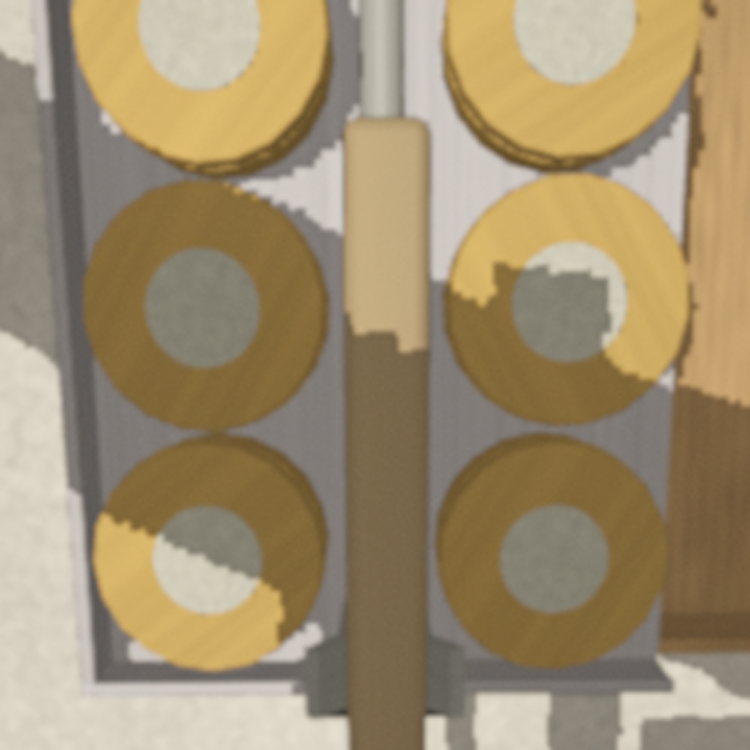

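```bash
python3 - <<'E'
from rob import *
c=viewer.get_calibration("wrist")
k=lambda x,y:(195+x/3,y/3)
L=lambda a,b,z:(onz(c,k(*a),z),onz(c,k(*b),z))
for n,a,b,z in (("rear rim top outer",(35,30),(86,685),.145),("rear rim top inner",(50,20),(98,675),.145),("front edge",(697,100),(659,650),.12),("rod",(380,20),(382,110),.117)):
    p,r=L(a,b,z);d=p-r;print(n,p,r,np.arctan2(-d[0],d[1]))
for X in ((307,700),(465,700),(307,650),(465,650)): print("ear",onz(c,k(*X),.181))
p=onz(c,k(88,690),.145);print("corner",p)
for yaw in (-.09,-.1,-.11):
    ctr=np.array([.4822,-.1746]);ri=R.from_euler("z",-yaw)
    f=lambda X:ri.apply(np.array([X[0]-ctr[0],X[1]-ctr[1],0]))[:2]
    print(yaw,"corner",f(p),"front",f(onz(c,k(659,650),.12)),"ears",f(onz(c,k(307,700),.181)),f(onz(c,k(465,700),.181)))
E
```

```text
rear rim top outer [ 0.4043 -0.1033  0.145 ] [ 0.3904 -0.2662  0.145 ] -0.08525649631967455
rear rim top inner [ 0.4083 -0.1014  0.145 ] [ 0.3941 -0.2637  0.145 ] -0.0869073397139115
front edge [ 0.5684 -0.1305  0.12  ] [ 0.5531 -0.278   0.12  ] -0.1030368398079775
rod [ 0.4876 -0.1032  0.117 ] [ 0.4861 -0.1246  0.117 ] -0.07185512319668037
ear [ 0.454  -0.2662  0.181 ]
ear [ 0.493  -0.2699  0.181 ]
ear [ 0.4554 -0.2535  0.181 ]
ear [ 0.494  -0.2572  0.181 ]
corner [ 0.3907 -0.2677  0.145 ]
-0.09 corner [-0.0828 -0.1009] front [ 0.0799 -0.0966] ears [-0.0199 -0.0938] [ 0.0193 -0.094 ]
-0.1 corner [-0.0817 -0.1018] front [ 0.0809 -0.0958] ears [-0.019  -0.0939] [ 0.0202 -0.0938]
-0.11 corner [-0.0807 -0.1026] front [ 0.0819 -0.0949] ears [-0.018  -0.0941] [ 0.0212 -0.0935]
```

The wrist view (plate at cols 311–338, ears straddling at (297–350, 215–238)) agrees with the stereo: slot centre (0.482,-0.1745), yaw about -0.093. The ears sit symmetric at ±19.6 mm, the front edge at +80 mm and the held plate's end at 92.9 mm from the TCP. Lowering it in now.

```bash
python3 - <<'E'
from rob import *
x,y,yw=.482,-.1745,-.093
manip.servo_line([x,y,.33],q(yw),vel=.15)
manip.servo_line([x,y,.25],q(yw),vel=.12); manip.sleep(.3); st()
F0=np.array(manip.current_force())
for z in (.235,.22,.205,.195,.188,.183,.179,.177,.1755,.1745):
    manip.servo_line([x,y,z],q(yw),vel=.05); manip.sleep(.15)
    f=np.array(manip.current_force())-F0; print(z,np.array(manip.current_tool_pos()),f)
    if np.linalg.norm(f)>6: break
shot("scene","s4");shot("side","d4");shot("wrist","w4");st()
from crop import crop
crop("pics/s4.png","pics/c6.png",225,110,385,235,5)
crop("pics/d4.png","pics/c7.png",235,235,500,435,3)
E
```

```text
t 12.7917 tcp [ 0.4823 -0.1746  0.2506] F [-0.0909 -0.9063 -1.286 ] gap 0.00827639732475626
0.235 [ 0.4821 -0.1746  0.2351] [-0.8398  0.769   0.1376]
0.22 [ 0.4822 -0.1746  0.2201] [-0.138   1.0248  0.2093]
0.205 [ 0.4822 -0.1746  0.2052] [ 0.7054  1.3307 -0.5966]
0.195 [ 0.4821 -0.1745  0.1951] [0.1383 1.1522 0.9266]
0.188 [ 0.482  -0.1746  0.188 ] [ 0.44    0.7549 -0.0254]
0.183 [ 0.482  -0.1745  0.183 ] [-0.0767  0.4862  0.1763]
0.179 [ 0.482  -0.1745  0.179 ] [ 0.1701  0.7341 -0.1075]
0.177 [ 0.482  -0.1745  0.177 ] [-0.5559  0.6399  0.5684]
0.1755 [ 0.482  -0.1745  0.1755] [-0.5452  0.6576 -0.4828]
0.1745 [ 0.4824 -0.1746  0.1749] [-1.4177  0.1325  4.2249]
t 17.6833 tcp [ 0.4824 -0.1746  0.1749] F [-0.6355  0.5387  4.9454] gap 0.00810452877229722
```

View pics/c6.png

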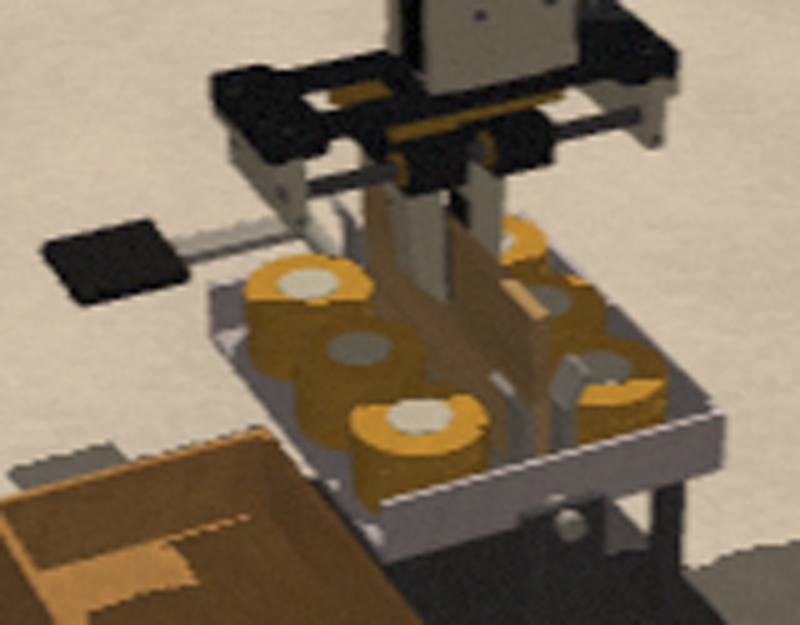

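View pics/c7.png

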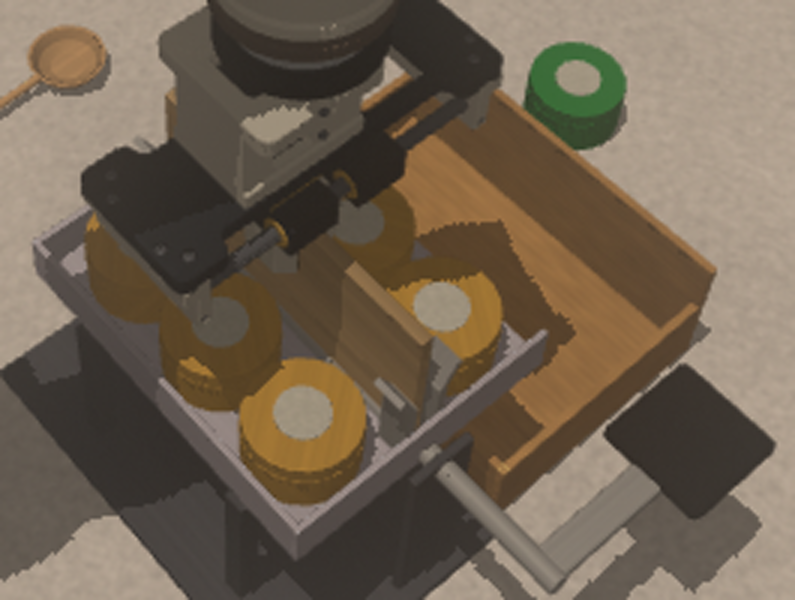

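Both crops show the plate between the post pairs at each end. Contact came at TCP z=0.1749 (expected 0.175 for fully down), so I'm releasing it.

```bash
python3 - <<'E'
from rob import *
effector.open_jaws(); st()
p=np.array(manip.current_tool_pos()); manip.servo_line([p[0],p[1],.30],q(-.093),vel=.15); st()
manip.servo_line([.50,-.34,.30],q(-.093),vel=.25)
shot("scene","s5");shot("side","d5");
c=shot("wrist","w5");st()
from crop import crop
crop("pics/s5.png","pics/c8.png",225,110,385,235,5)
crop("pics/d5.png","pics/c9.png",235,235,500,435,3)
E
```

```text
t 19.05 tcp [ 0.482  -0.1745  0.1745] F [ 0.2651 -0.312   0.2189] gap 0.09202888011978957
t 20.0333 tcp [ 0.4814 -0.1743  0.299 ] F [-0.2607 -1.024   0.5509] gap 0.09155766450318352
t 21.0 tcp [ 0.5006 -0.3377  0.3   ] F [ 0.0949  0.5559 -0.5045] gap 0.09175137153268222
```

View pics/c8.png

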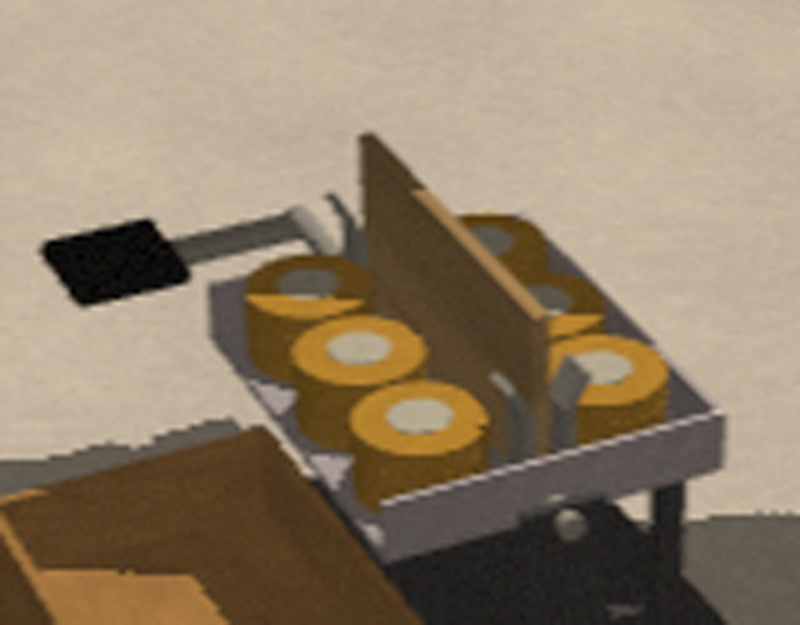

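View pics/c9.png

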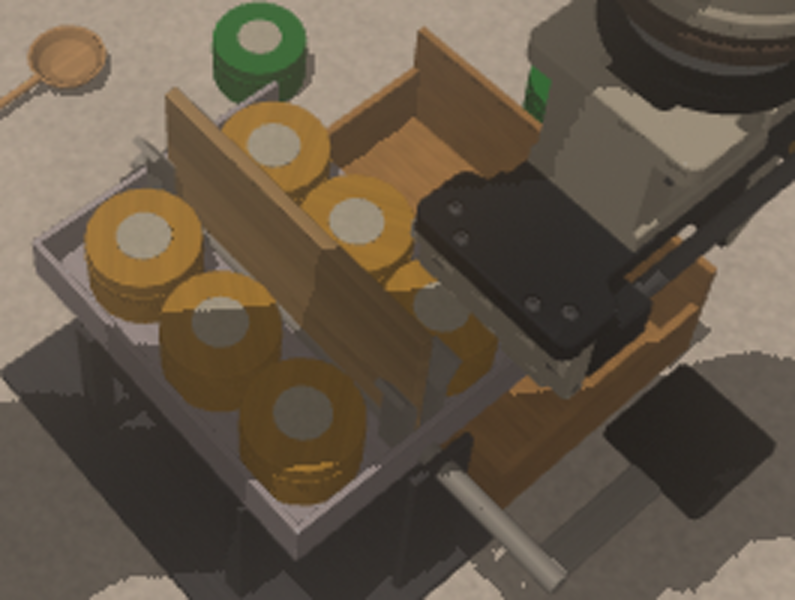

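View pics/w5.png

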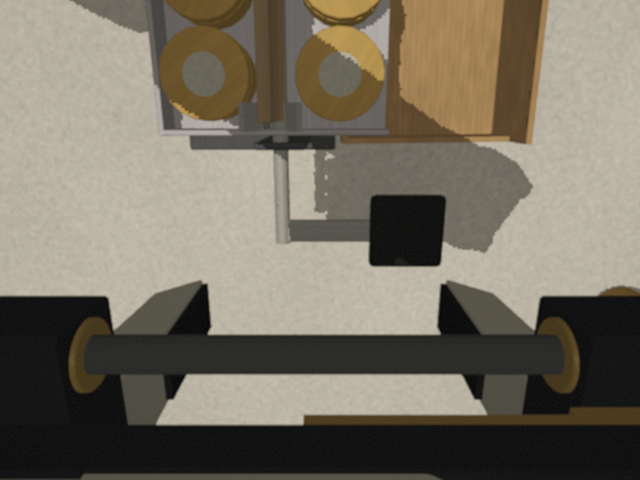

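The divider stands in the slot, all six tins are upright (c8 and c9), and the pedal pad is at wrist px (407,230). I'll check its height and pose numerically, then test IK for the pedal arc, leaning the tool by half the tilt so the gripper body clears the crank.

```bash
cat > ped.py <<'E'
from rob import *
C=np.array([.482,-.1745,.12]);YW=-.093;RZ=R.from_euler("z",YW)
def pose(th,off=0.0,px=.103,py=-.18):
    # point on the pad at tilt th, off = gap along vertical
    l=np.array([px*np.cos(th)+.008*np.sin(th),py,-px*np.sin(th)+.008*np.cos(th)+off])
    o=(RZ*R.from_euler("y",th/2)*R.from_euler("x",np.pi)).as_quat()
    return C+RZ.apply(l),o
E
python3 - <<'E'
from ped import *
S=viewer.get_calibration("scene");D=viewer.get_calibration("side");W=viewer.get_calibration("wrist")
print("pedal wrist",onz(W,(407,230),.128),"expect",pose(0)[0])
a=lambda x,y:(225+x/5,110+y/5); b=lambda x,y:(235+x/3,235+y/3)
Lf=tri(S,a(545,318),D,b(172,91)); Rt=tri(S,a(364,133),D,b(430,342)); print(Lf,Rt)
for nm,y in (("L",.093),("R",-.093)): print(nm,C+RZ.apply([0,y,.09]))
for th in (0,.2,.4,.55,.62): print(th,pose(th)[0],manip.solve_ik(*pose(th)))
E
```

```text
pedal wrist [ 0.5651 -0.3604  0.128 ] expect [ 0.5678 -0.3633  0.128 ]
(array([ 0.49  , -0.0819,  0.2086]), np.float64(0.005738313288784028)) (array([ 0.4732, -0.2672,  0.2096]), np.float64(0.003819064665511971))
L [ 0.4906 -0.0819  0.21  ]
R [ 0.4734 -0.2671  0.21  ]
0 [ 0.5678 -0.3633  0.128 ] [ 0.3719  0.6153  0.2262  1.5825 -0.1585  0.9619  0.5559]
0.2 [ 0.5674 -0.3632  0.1074] [ 0.3518  0.6945  0.2357  1.5025 -0.123   1.0526  0.5141]
0.4 [ 0.5628 -0.3628  0.0873] [ 0.3381  0.7712  0.2418  1.4282 -0.0922  1.1416  0.4816]
0.55 [ 0.5569 -0.3623  0.073 ] [ 0.3309  0.8265  0.2447  1.3768 -0.0708  1.207   0.4619]
0.62 [ 0.5534 -0.3619  0.0667] [ 0.3283  0.8516  0.2457  1.3541 -0.0612  1.2371  0.4539]
```

Divider top ends match the expected positions within 1.5 mm. Pressing the pedal.

```bash
python3 - <<'E'
from ped import *
effector.close(10)
p,o=pose(0,.05); manip.servo_line(p,o,vel=.2)
p,o=pose(0,.012); manip.servo_line(p,o,vel=.1); manip.sleep(.2)
F0=np.array(manip.current_force())
for th in (0,.08,.16,.24):
    p,o=pose(th); manip.servo_line(p,o,vel=.03)
    print(th,manip.current_clock(),np.array(manip.current_tool_pos())-p,np.array(manip.current_force())-F0)
manip.sleep(.15)
print(np.array(manip.current_tool_pos())-p,np.array(manip.current_force())-F0)
shot("scene","s6");shot("side","d6")
from crop import crop
crop("pics/s6.png","pics/c10.png",225,90,385,235,5)
crop("pics/d6.png","pics/c11.png",235,235,500,435,3)
E
```

```text
0 24.575 [-0.0001  0.0001  0.0003] [-1.2706  0.6221  3.269 ]
0.08 25.0 [-0.      0.     -0.0001] [-0.9594  1.1502  3.4575]
0.16 25.425 [0.     0.     0.0001] [-1.5945  0.9778  4.2563]
0.24 25.85 [0.     0.     0.0003] [-1.0733  1.5411  4.3303]
[0.0001 0.     0.0006] [-1.2398  1.012   4.6136]
```

View pics/c10.png

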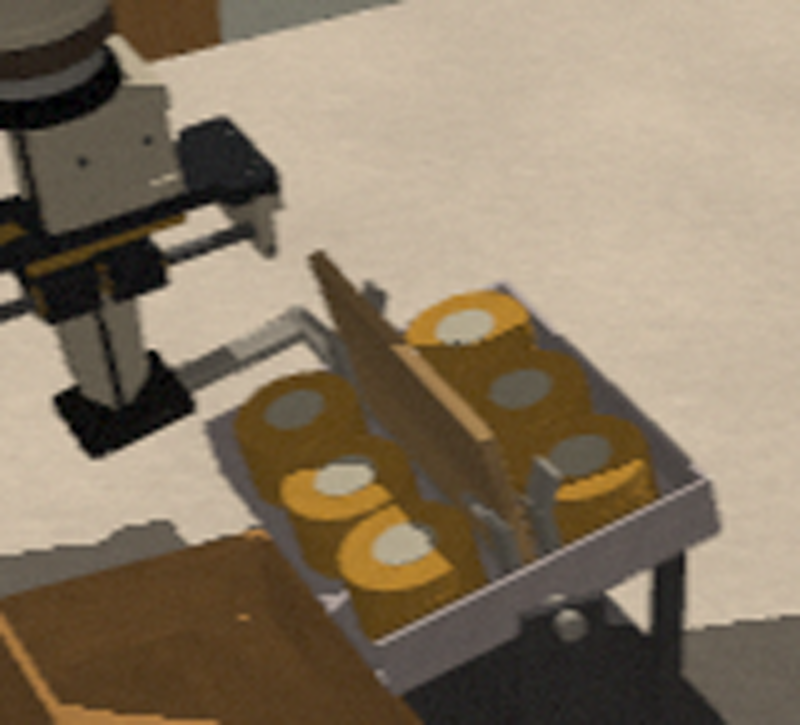

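View pics/c11.png

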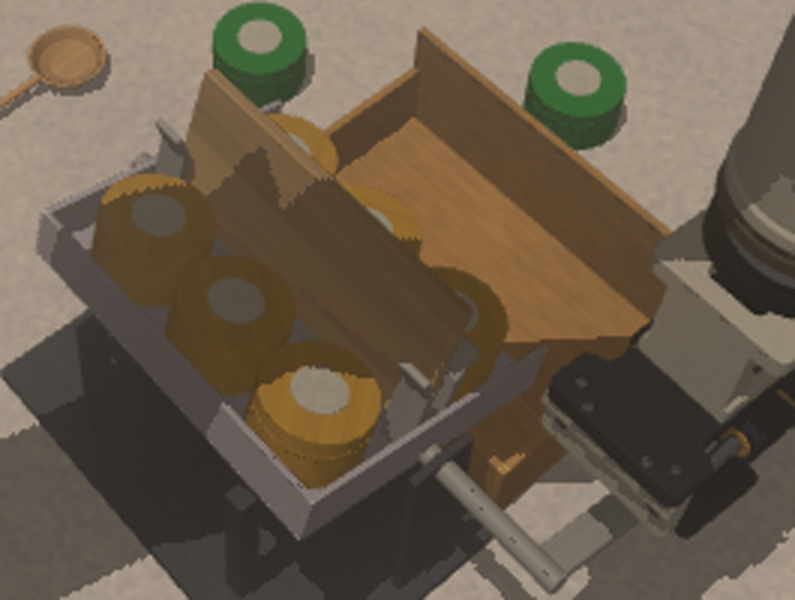

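The tray is tilted about 0.25 rad. The divider leans only within its play and the tins haven't slid yet. Continuing.

```bash
python3 - <<'E'
from ped import *
for th in (.32,.40,.48,.56,.60):
    p,o=pose(th); manip.servo_line(p,o,vel=.04)
    print(th,manip.current_clock(),np.array(manip.current_tool_pos())-p,np.array(manip.current_force()))
manip.sleep(.8)
print(np.array(manip.current_force()),np.array(manip.current_tool_pos())-p)
shot("scene","s7");shot("side","d7")
from crop import crop
crop("pics/s7.png","pics/c12.png",205,90,385,290,4)
crop("pics/d7.png","pics/c13.png",235,235,500,435,3)
E
```

```text
0.32 26.4583 [ 0.0001 -0.      0.0003] [-0.9478  1.1976  5.6396]
0.4 26.8167 [ 0.0003 -0.      0.0006] [-1.3456  2.5533  9.1709]
0.48 27.175 [ 0.0005 -0.0001  0.0009] [-0.0123  1.3531  8.9845]
0.56 27.5333 [ 0.0007 -0.0001  0.0011] [-0.5449  1.5088  9.8707]
0.6 27.7833 [ 0.001  -0.0002  0.0012] [0.946  0.7213 8.8771]
[0.5816 1.6901 9.4291] [ 0.0013 -0.0002  0.0017]
```

View pics/c12.png

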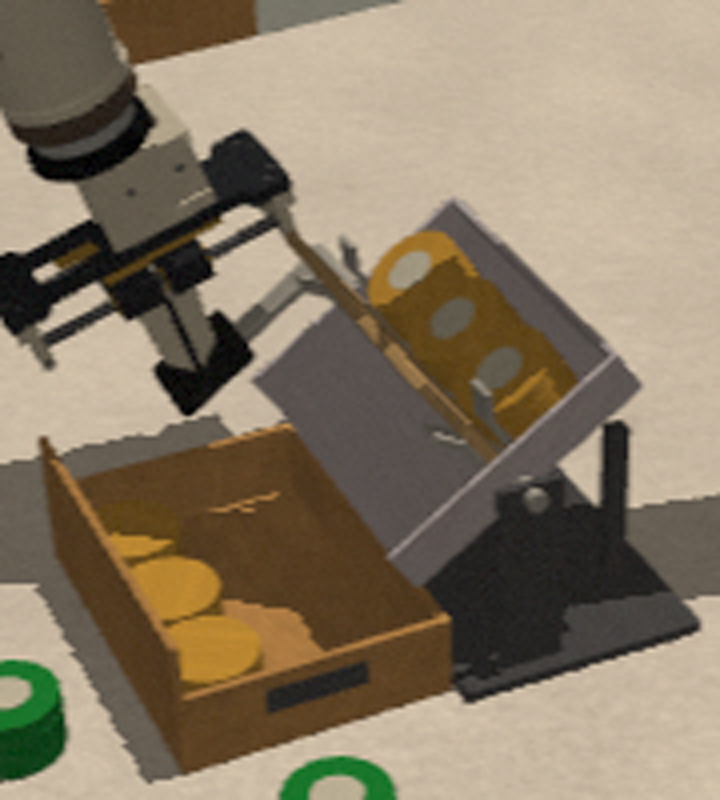

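View pics/c13.png

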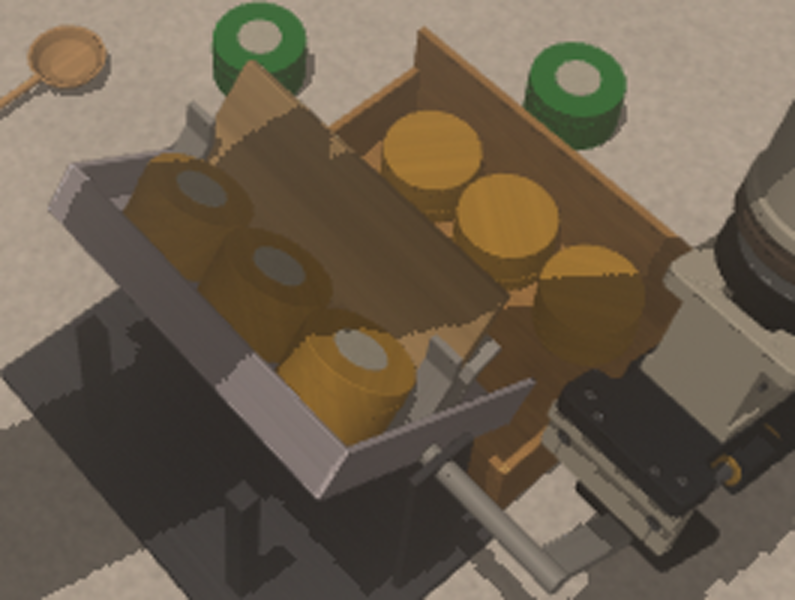

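All three front tins lie in the carton and the rear row is held by the divider. Letting the tray come back slowly along the same arc.

```bash
python3 - <<'E'
from ped import *
for th in (.5,.4,.3,.2,.1,0):
    p,o=pose(th); manip.servo_line(p,o,vel=.03 if th>.15 else .02)
    print(th,manip.current_clock(),np.array(manip.current_force()))
p,o=pose(0,.02); manip.servo_line(p,o,vel=.03)
p,o=pose(0,.15); manip.servo_line(p,o,vel=.15)
manip.servo_line([.50,-.42,.32],o,vel=.2)
manip.sleep(.5); st()
shot("scene","s8");shot("side","d8")
from crop import crop
crop("pics/s8.png","pics/c14.png",205,90,385,290,4)
crop("pics/d8.png","pics/c15.png",235,235,500,435,3)
E
```

```text
0.5 29.175 [0.0882 1.6523 7.7472]
0.4 29.6667 [-0.62    2.1995  8.4805]
0.3 30.1583 [0.2582 1.2389 6.7818]
0.2 30.65 [-0.5924  1.7813  6.4489]
0.1 31.3167 [-0.8989  1.5069  6.8526]
0 31.9833 [-1.7861  0.1966  5.26  ]
t 34.9583 tcp [ 0.5002 -0.4197  0.3198] F [-0.6501 -0.0485  0.1831] gap 0.00014000325860005043
```

View pics/c14.png

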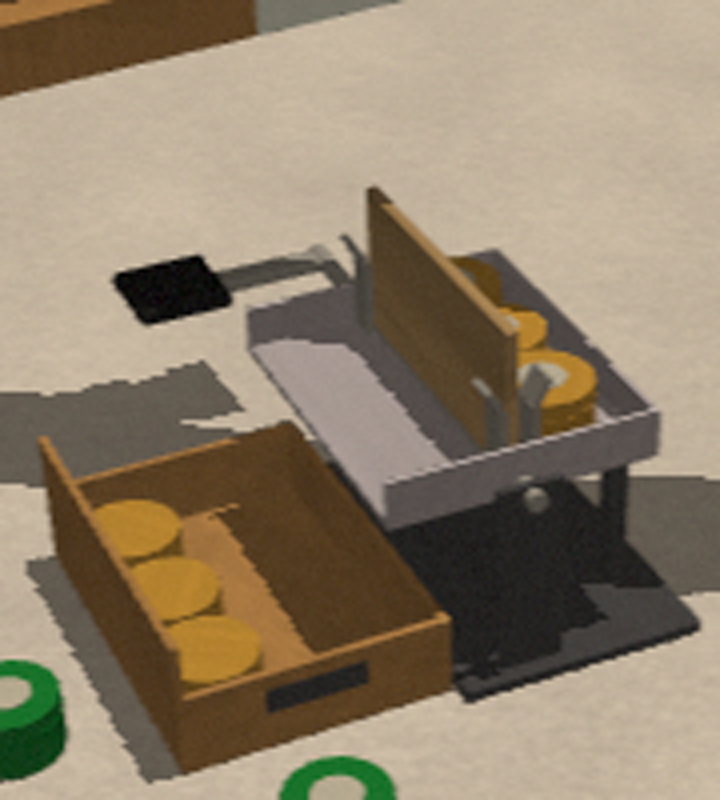

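View pics/c15.png

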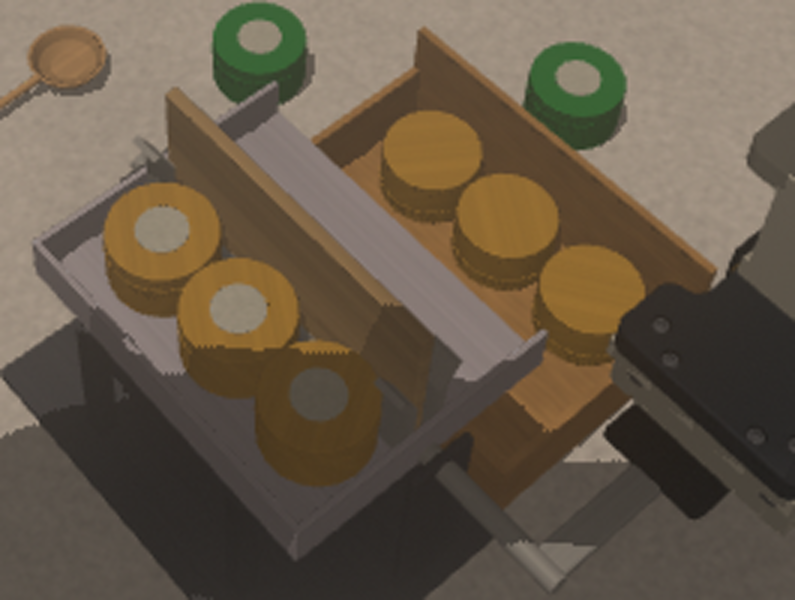

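View pics/s8.png

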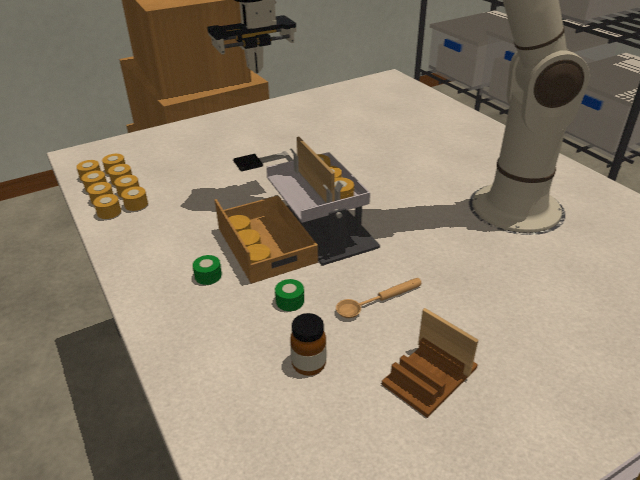

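```bash
python3 - <<'E'
from ped import *
S=viewer.get_calibration("scene");D=viewer.get_calibration("side")
a=lambda x,y:(205+x/4,90+y/4); b=lambda x,y:(235+x/3,235+y/3)
f=lambda X:RZ.inv().apply(X-C)
print("divider top ends in tray",f(tri(S,a(515,331),D,b(172,91))[0]),f(tri(S,a(372,188),D,b(428,342))[0]))
for p in ((161,229),(239,307),(318,394)): print("rear",f(onz(D,b(*p),.156)))
for p in ((432,150),(507,216),(590,283)): print("front tin in carton",f(onz(D,b(*p),.041))-[.128,0,0])
st(); manip.hand_in()
E
```

```text
divider top ends in tray [-0.001  0.092  0.09 ] [-0.0004 -0.0923  0.0889]
rear [-0.0325  0.0593  0.036 ]
rear [-0.0314 -0.0006  0.036 ]
rear [-0.0331 -0.0607  0.036 ]
front tin in carton [ 0.0446  0.063  -0.079 ]
front tin in carton [ 0.0453  0.0008 -0.079 ]
front tin in carton [ 0.0489 -0.0613 -0.079 ]
t 35.0583 tcp [ 0.5001 -0.42    0.32  ] F [ 0.9224  0.7599 -0.3942] gap 0.0005766628249593653
the job is handed in; nothing more can be done
```

The job is done and handed in at 35.1 s of the 70 s allowed; no verdict was reported. I took the longer plate from the rack and stood it in the tray's slot. I then pressed the pedal to about 0.6 rad, which slid only the front row into the carton, and let the tray come back level.

- **Divider:** it is upright in the slot. Its top ends measured within about 1 mm of the slot line, at 89–90 mm height (90 mm means fully down).
- **Rear tins:** all three stand on the tray, about 32 mm behind the slot.
- **Front tins:** all three lie inside the carton against its far wall, about 45 mm ahead of its nominal centre.
- **Carton, jar, spoon, short plate and green tins:** they look unmoved in the last pictures, judged by eye.
- **Robot:** it ended well clear of everything.

No check failed. The scene and side cameras disagreed by 3–6 mm on single points, within what two calibrations good to about 2 mm each and hand-picked pixels can give. I used averaged positions, confirmed with the wrist camera and by the contact height at the slot.

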